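Unlock the spout cap of the square adhesive can

ROBOT

A 6-joint arm with a two-finger parallel gripper is mounted at the origin on the work surface. World frame = base frame: x ahead of the robot, y to its left, z up, the work surface at z = 0. Lengths are in mm, angles in rad, forces in N, time in s.
With the tool pointing down it reaches from about 350 to 975 mm from the base axis. Payload 4.9 kg.
Tool frame: the origin (TCP) lies at the very end of the fingers, on their centre line; the grasp point (between the pads) lies 19 mm behind it (manip.grip_depth is the distance from the TCP to the grasp point, in mm); z points along the fingers, y is the line along which they close (so a half turn about z gives the same grasp; the last joint's range is limited). The gripper opens to 85 mm and grips with 20 to 120 N. Pads are 22 mm wide; open, the fingers measure 114 mm over their backs; the gripper's body (76 mm by 85 mm) begins 54 mm behind the grasp point. The pads swing forward as they close: fully open they stand 13 mm farther back than shut.
Start: joints at [-1.318, 0.053, 1.613, -0, 1.476, -0.119], TCP at [227.052, -582.279, 231.304] pointing down, gripper open.
Joint ranges: [-3.01, 3.01], [-1.01, 2.22], [0.06, 2.58], [-1.02, 4.17], [0.09, 2.62], [-3.14, 3.14]. Speed limits (rad/s): [2.57, 2.57, 3.14, 3.14, 3.14, 3.14].

INTERFACE

Orientations are given as a unit quaternion [x, y, z, w].
In Python, from workcell import manip, cams, finder gives the robot as it stands.
- The arm moves only by the tool servo_tool, never from a script. Its argument "increments" is a list of rows, each a list of 5 numbers: the shift along the tool's x, y, z in mm, then the turn about the tool's z in rad, then the finger opening in mm, from 0 to 85.4. A call has 1 to 12 rows; each row shifts and turns the commanded pose from where the row before left it, along the tool's axes as they then stand; what a row does not reach is not made up. A row lasts 1/8 s, in which the tool goes at most 62.5 mm and 10.7 degrees, less where a joint would pass 70% of its speed; a pose out of reach is approached as far as the arm can. A call with a gripper value outside its range is refused whole. The fingers move at their own pace and stop on an object; the grip force is fixed at half the most. Time passes only in rows, so rows that do not move let the fingers close. It gives the time, the measured TCP pose, the force, the opening and the grip force at its end, in the units of the state.
- manip.get_state(): the state, without advancing time (a new reading comes with each control period).
- cams.snapshot(name): name is "side" or "top" or "wrist"; returns the picture (420x560x3 uint8, red, green, blue); there is no depth.
- cams.camera_info(name): a dict with "camera_matrix" (3x3 intrinsics, pixels), "view" (4x4, takes a point from world to camera coordinates). Camera axes: x right, y down, z forward; pixel columns grow to the right and rows downward; lengths in mm; the calibration is good to about 2 mm. A picture is of the moment at which its call begins: read the wrist's pose just before it. camera_info takes no time and is no camera call; for the wrist camera it gives the pose at the moment of the call.
- manip.sign_off(): hands the job in; it is judged then, once.
Trained networks look in the newest picture that a camera, given by its name, has taken for a name from the list of things; names that differ only in an ending like _2 or _b are one class to them, and where a whole thing is asked for, a point or a joint stands for the part that bears it (a point fixed in the world has none). Each returns a list of dicts, best first, with "confidence" (0 to 1); they miss things now and then, are a little off and sometimes report something else, mostly with a low value. They report only what shows in the picture. A call takes as long as a camera call. They do not tell look-alikes from the thing itself.
- finder.recognise(camera, query): "position" ([row, column] in pixels, amid what is visible of it).
The state is a dict: "clock": time; "q": joint angles; "qvel": joint speeds; "joint_efforts": joint torques, N m; "eef_pos": TCP position; "eef_rot": TCP orientation; "ft_force": force on the tool from outside, world axes, zero at the start; "torque": the same for the moment, N m; "finger_gap": opening from 0.0 (shut) to 1.0 (fully open); "grip_force": force on a finger pad.
Only numpy, scipy, OpenCV 4.12 (cv2) and the standard library are available. Lean on these libraries where they do the work, as an engineer would, in place of code of your own. Each camera call takes 0.05 s, during which the arm holds its last target. There are 200 camera calls.

TASK

Open the spout cap of the square can for pouring: squeeze its two side tabs together and, keeping them squeezed, turn the cap counter-clockwise (seen from above) to the far end of its travel, where the spout meets the stop pin, then let go. Leave the round can's cap locked.

Things in the scene. Friction and masses are not known exactly. Their poses are not given: they have to be found in the camera images.
- square_can: Square metal tin, 104 x 104 mm, white band, clamped to the bench by a 130 mm square steel foot: it does not move. Origin: middle of its foot, on the bench; z up. Its top is 130 mm above the bench and carries a black round cap, 68 mm across (disc top 148 mm up), with a 22 mm hub in its middle (top 178 mm up) and two upright grey tabs, tops 186 mm up. The cans may change places.
- square_can_cap_grip (a point): Where to grip the square can's cap: on its axis midway between the tabs, 172 mm above the bench, 14 mm below the tabs' tops, 24 mm above the disc. Turns with the cap: z up, y along the line through both tabs, x towards the short black spout (reaches 52 mm from the axis). Tabs 16 mm wide, 8 mm thick, 60 mm across their outer faces, 44 mm fully squeezed.
- square_can_cap (a joint): Turn of that cap, rad: 0 locked (the start), grows counter-clockwise from above to 1.05 at its stop, where the spout is at a thin steel pin; stays where left. Each tab slides in 8 mm on a spring (3 N to start, 10 N fully in). Unless both are in by 4 mm their feet strike steel lugs after 4 degrees; past 30 degrees they are clear. Turning takes 0.1 N m.
- round_can_cap (a joint): Turn of the same kind of cap on the bystander can, rad, 0 locked (the start); to stay locked. That can is round, 112 mm across, lower (its top 106 mm, its tabs' tops 162 mm above the bench), in the same kind of foot, over 250 mm to one side of the square can.
There are look-alikes about, which are no part of the job. Leave any green look-alike of the part that bears round_can_cap alone.

How it is judged (in metres and radians):
At the end, for the whole second after the job is handed in: The square can's cap is turned to within about 11 degrees of its open stop (more than 0.85 rad of 1.05) and at rest, and the round can's cap is still locked (under 0.12 rad) (value of joint square_can_cap above 0.85 rad and velocity of joint square_can_cap between -0.05 and 0.05 rad/s and value of joint round_can_cap below 0.12 rad); the robot touches nothing.
It fails at once if the round can's cap is turned out of its locked position (more than 0.12 rad) (value of joint round_can_cap above 0.12 rad).
It also fails if it takes over 29 s, if anything falls off the work surface, if the arm or the gripper's body presses on something with over 40 N, if the wrist force passes 120 N, or if a joint passes its speed limit or range.

## Working session

There is one attempt and no reset: what is moved stays moved. The work goes in short steps, Python scripts to look and compute and a tool call to move; the robot and the scene stay as the last step left them, time stands still between calls to the robot, and variables do not carry over. Pictures are saved under pics/ and viewed, at most 10 in all, crops included, and the job is handed in when it is done.

Besides the shell and the picture viewer there is one more tool, called after "Request:" as name([rows], argument=value, ...), one row to a line, values as JSON. servo_tool: Moves the arm, as the interface text tells. Its arguments: {"type":"object","properties":{"increments":{"type":"array","items":{"type":"array","items":{"type":"number"}}}},"required":["increments"]}

```bash
mkdir -p pics; cat > h.py <<'E'
import numpy as np,cv2
from workcell import manip,cams,finder
def ray(ci,rc,z):
    K=np.array(ci["camera_matrix"]);V=np.array(ci["view"])
    d=V[:3,:3].T@np.linalg.solve(K,[rc[1],rc[0],1]);c=-V[:3,:3].T@V[:3,3]
    return c+d*(z-c[2])/d[2]
def proj(ci,p):
    V=np.array(ci["view"]);q=np.array(ci["camera_matrix"])@(V[:3,:3]@np.array(p)+V[:3,3]);return q[:2]/q[2]
E
python3 - <<'E'
from h import *
ims=[]
for n in("top","side"):
    im=cams.snapshot(n);cv2.imwrite(f"pics/{n}.png",im[:,:,::-1]);ci=cams.camera_info(n)
    for q,z in(("square_can",130),("square_can_cap",160),("square_can_cap_grip",172),("round_can_cap",140)):
        for r in finder.recognise(n,q):print(n,q,r["confidence"],np.round(r["position"]),np.round(ray(ci,r["position"],z)))
print(manip.get_state())
E
```

```text
top square_can 0.96 [160. 204.] [551. 138. 130.]
top square_can_cap_grip 0.91 [145. 199.] [568. 140. 172.]
top round_can_cap 0.97 [298. 424.] [ 297. -237.  140.]
side square_can 0.72 [287. 186.] [552. 187. 130.]
side square_can_cap 0.57 [251. 179.] [573. 145. 160.]
side square_can_cap_grip 0.9 [255. 178.] [568. 160. 172.]
side round_can_cap 0.65 [126. 277.] [ 487. -209.  140.]
side round_can_cap 0.62 [134. 371.] [ 295. -220.  140.]
{'clock': 0.5, 'q': array([-1.31799884e+00,  5.27064815e-02,  1.61295723e+00, -2.35344837e-05,
        1.47598017e+00, -1.19007796e-01]), 'qvel': array([ 0.0003966 , -0.00130531,  0.00119686,  0.00036466,  0.00119208,
       -0.00108176]), 'joint_efforts': array([-1.07761937e-04, -3.93212271e+01, -3.70026755e+01, -1.04353023e-04,
        1.30232664e-03, -5.27410009e-06]), 'eef_pos': array([ 227.04118564, -582.26192945,  231.26532378]), 'eef_rot': array([ 9.82769606e-01,  1.84834794e-01, -1.34002715e-05, -2.47728682e-05]), 'ft_force': array([0.07209909, 1.00631961, 0.51289832]), 'torque': array([-0.01073251,  0.02992248,  0.01345505]), 'grip_force': 0.0, 'finger_gap': 0.9978894004447556}
```

View pics/top.png

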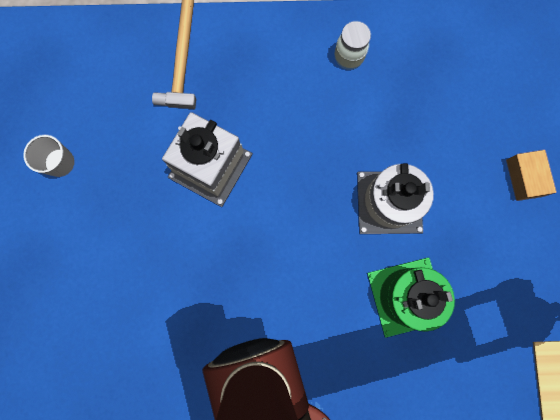

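View pics/side.png

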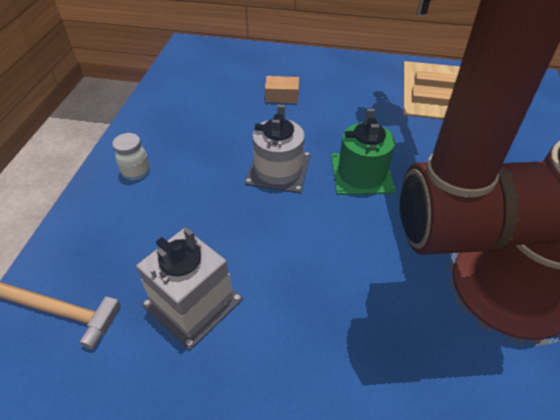

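The top view shows three candidates:
- The white square can's cap is at (row 145, col 199). This is the target.
- The white round can's cap is at (190, 407). This is the bystander.
- The green round look-alike is at (298, 428). I leave it alone.

In the side view they are at (255,178), (130,277) and (134,371). I'll check the choice in one close crop.

```bash
python3 - <<'E'
from h import *
im=cv2.imread("pics/top.png");c=cv2.resize(im[100:210,150:260],None,fx=5,fy=5,interpolation=cv2.INTER_CUBIC)
cv2.imwrite("pics/crop.png",c)
ci=cams.camera_info("top");V=np.array(ci["view"]);print(-V[:3,:3].T@V[:3,3],V[:3,:3].round(2))
E
```

```text
[336.73489909  13.76580237 921.4903635 ] [[-0.03 -1.    0.01]
 [-0.99  0.03 -0.16]
 [ 0.16 -0.01 -0.99]]
```

View pics/crop.png

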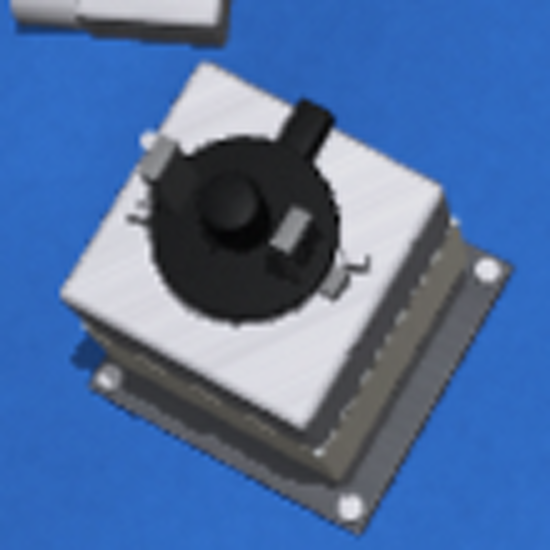

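The crop shows the white square can with a black cap and grey tab tops at crop (160,158) and (292,230). The hub top is at (232,208), the disc centre is about (247,230), and the spout points up-right to (312,115). This matches the description of the target.

```bash
python3 - <<'E'
from h import *
from scipy.spatial.transform import Rotation as R
ci=cams.camera_info("top")
P=lambda x,y,z:ray(ci,(100+(y-2)/5,150+(x-2)/5),z)
a=P(160,158,186);b=P(292,230,186);h=P(232,208,178);d=P(247,230,148);s=P(316,112,146)
print(a,b,np.linalg.norm(a-b),(a+b)/2,h,d,s)
t=a-b;print("tab line",np.arctan2(t[1],t[0]),"spout",np.arctan2(*(s-d)[1::-1]))
st=manip.get_state();M=R.from_quat(st["eef_rot"]).as_matrix();print(M.round(3))
E
```

```text
[587.81166324 167.25884869 186.        ] [561.4770891  122.82504575 186.        ] 51.651453410444766 [574.64437617 145.04194722 186.        ] [572.20108516 144.37191944 178.        ] [573.4982407 144.3406904 148.       ] [617.17764928 120.05345915 146.        ]
tab line 1.0357840962581961 spout -0.5074639462057448
[[ 0.932  0.363 -0.   ]
 [ 0.363 -0.932  0.   ]
 [-0.    -0.    -1.   ]]
```

Request:
servo_tool([
  [35,-33,-2,0,85],
  [35,-33,-2,0,85],
  [35,-33,-2,0,85],
  [35,-33,-2,0,85],
  [35,-33,-2,0,85],
  [35,-33,0,0,85],
  [35,-33,0,0,85],
  [35,-33,0,0,85],
  [35,-33,0,0,85],
  [35,-33,0,0,85],
  [35,-33,0,0,85],
  [35,-33,0,0,85],
])

```text
clock: 2.0
eef_pos: [475.1, -59.3, 241.7]
eef_rot: [0.983, 0.185, 0.0, 0.0]
ft_force: [0.3, 0.1, 0.1]
finger_gap: 0.997
grip_force: 0.0
```

Request:
servo_tool([
  [33,-31,0,0,85],
  [33,-31,0,0,85],
  [33,-31,0,0,85],
  [33,-31,0,0,85],
  [33,-31,0,0,85],
  [0,0,0,0.17,85],
  [0,0,0,0.17,85],
  [0,0,0,0.17,85],
  [0,0,0,0.17,85],
  [0,0,0,0.17,85],
  [0,0,0,0.03,85],
  [0,0,0,0,85],
])

```text
clock: 3.5
eef_pos: [571.9, 143.6, 241.4]
eef_rot: [0.968, -0.25, 0.0, -0.0]
ft_force: [-0.2, 0.2, -0.3]
finger_gap: 0.997
grip_force: 0.0
```

```bash
python3 - <<'E'
from h import *
from scipy.spatial.transform import Rotation as R
st=manip.get_state();M=R.from_quat(st["eef_rot"]).as_matrix()
ci=cams.camera_info("wrist");im=cams.snapshot("wrist")
print(st["eef_pos"],np.arctan2(M[1,1],M[0,1]),st["q"])
c=np.array([573.5,144.5]);y=np.array([np.cos(1.05),np.sin(1.05)]);x=np.array([y[1],-y[0]])
for p in(*[(*(c+k*26*y),186) for k in(1,-1)],(*c,178),(*(c+52*x),146)):
    u=proj(ci,p);print(u.round());cv2.circle(im,tuple(int(v) for v in u),3,(255,0,0),-1)
cv2.imwrite("pics/w1.png",im[:,:,::-1])
E
```

```text
[571.90253471 143.60124965 241.35815482] -2.07704944100116 [ 1.19835474e-01 -3.64991415e-02  1.68583639e+00  3.91070765e-06
  1.49219462e+00  2.19688461e+00]
[234. 232.]
[317. 233.]
[275. 228.]
[277. 142.]
```

View pics/w1.png

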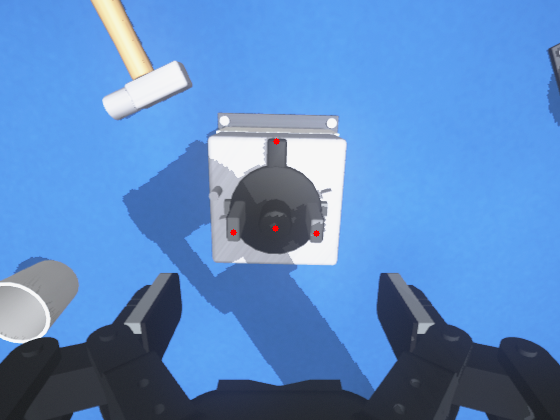

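The projected points land on the tabs, hub and spout (row ~232, cols 234 and 317; spout at (142,277)), so the estimate holds. Next I descend and squeeze.

Request:
servo_tool([
  [1,-1.5,25,0,85],
  [0,0,25,0,85],
  [0,0,20,0,85],
  [0,0,12,0,85],
  [0,0,8,0,85],
  [0,0,0,0,70],
  [0,0,0,0,60],
  [0,0,0,0,40],
  [0,0,0,0,40],
  [0,0,0,0,40],
  [0,0,0,0,40],
])

```text
clock: 4.92
eef_pos: [574.9, 145.0, 155.4]
eef_rot: [0.968, -0.251, 0.002, -0.001]
ft_force: [-3.8, 1.7, 10.9]
finger_gap: 0.478
grip_force: 41.5
```

```bash
python3 - <<'E'
from h import *
a=cams.snapshot("wrist");b=cams.snapshot("side")[200:330,120:260]
b=cv2.resize(b,(452,420),interpolation=cv2.INTER_CUBIC)
im=np.hstack([a[:,100:440],b]);cv2.imwrite("pics/w2.png",im[:,:,::-1]);s=manip.get_state();print(s)
E
```

```text
{'clock': 5.025, 'q': array([1.21317803e-01, 3.25454574e-02, 1.76311236e+00, 6.66171988e-04,
       1.34203282e+00, 2.20004649e+00]), 'qvel': array([ 1.53431613e-03,  5.45470829e-04,  1.49335757e-03, -5.22378340e-05,
        2.16589199e-03, -3.82015064e-04]), 'joint_efforts': array([ -1.20187014, -31.01917505, -31.40943646,  -0.41106678,
        -1.11168321,  -0.07988617]), 'eef_pos': array([574.84824388, 145.01558758, 155.39541091]), 'eef_rot': array([ 0.96790284, -0.25131689,  0.00169626, -0.00101708]), 'ft_force': array([-4.1365295 ,  0.50801153, 11.43298493]), 'torque': array([ 0.12190965,  0.69473237, -0.03169299]), 'grip_force': 41.481197476387024, 'finger_gap': 0.48088882603607724}
```

View pics/w2.png

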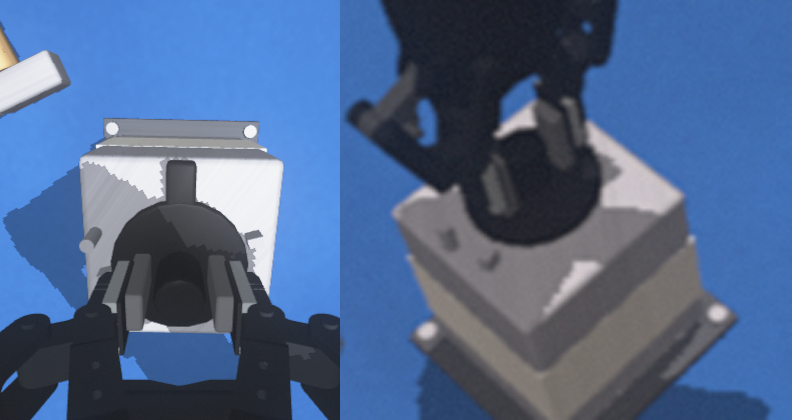

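The pads sit on the outer faces of both tabs and the tabs are pushed in. I ease off the vertical load and start turning.

Request:
servo_tool([
  [0,0,-3,0,36],
  [0,0,0,-0.05,36],
  [0,0,0,-0.07,36],
  [0,0,0,-0.08,36],
  [0,0,0,-0.08,36],
  [0,0,0,0,36],
])

```text
clock: 5.78
eef_pos: [574.7, 144.9, 156.2]
eef_rot: [0.993, -0.114, 0.002, -0.001]
ft_force: [-0.6, 2.4, 5.3]
finger_gap: 0.456
grip_force: 63.3
```

Request:
servo_tool([
  [0,0,0,-0.1,36],
  [0,0,0,-0.1,36],
  [0,0,0,-0.1,36],
  [0,0,0,-0.1,36],
  [0,0,0,-0.1,36],
  [0,0,0,-0.1,36],
  [0,0,0,-0.1,36],
  [0,0,0,-0.05,36],
  [0,0,0,-0.03,36],
  [0,0,0,0,36],
])

```text
clock: 7.02
eef_pos: [574.6, 144.7, 156.2]
eef_rot: [0.962, 0.271, 0.002, -0.0]
ft_force: [-0.6, 1.8, 6.5]
finger_gap: 0.454
grip_force: 63.3
```

```bash
python3 - <<'E'
from h import *
im=cams.snapshot("wrist");cv2.imwrite("pics/w3.png",im[:,:,::-1]);s=manip.get_state();print(s["torque"],s["q"][5])
E
```

```text
[ 0.31541191  0.04274535 -0.27423555] 1.141986841214508
```

View pics/w3.png

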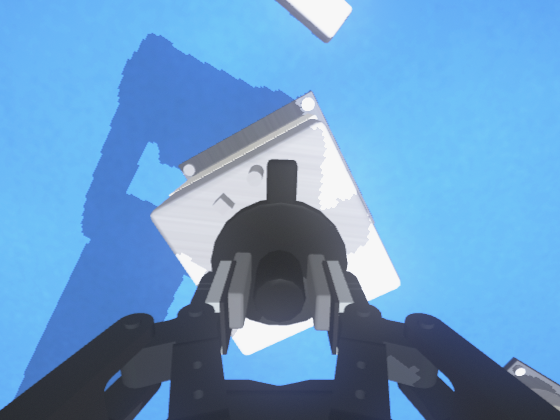

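The cap followed: the spout (col 282) is just short of the pin at (172,255). I nudge it to the stop, then release and lift.

Request:
servo_tool([
  [0,0,0,-0.04,36],
  [0,0,0,-0.03,36],
  [0,0,0,0,36],
  [0,0,0,0,60],
  [0,0,0,0,85],
  [0,0,0,0,85],
  [0,0,0,0,85],
  [0,0,-15,0,85],
  [0,0,-30,0,85],
  [0,0,-40,0,85],
  [0,0,-20,0,85],
  [0,0,0,0,85],
])

```text
clock: 8.57
eef_pos: [574.5, 144.6, 261.9]
eef_rot: [0.952, 0.306, 0.002, 0.0]
ft_force: [0.2, -0.3, -0.7]
finger_gap: 0.998
grip_force: 0.0
```

```bash
python3 - <<'E'
from h import *
im=cams.snapshot("wrist");cv2.imwrite("pics/w4.png",im[:,:,::-1]);ci=cams.camera_info("wrist")
for g in(0,.85,1.05):
    a=1.055-np.pi/2+g;print(g,proj(ci,(574+52*np.cos(a),144.7+52*np.sin(a),146)).round())
E
```

```text
0 [339. 178.]
0.85 [297. 141.]
1.05 [284. 138.]
```

View pics/w4.png

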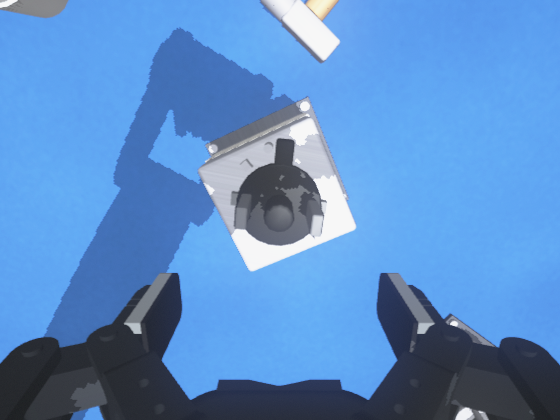

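The spout tip is at (139,285), which matches 1.05 rad (col 284; 0.85 rad would be col 297). It sits beside the pin and the gripper is clear.

```bash
python3 -c "
from workcell import manip
print(manip.sign_off())"
```

```text
the job is handed in; nothing more can be done
None
```

The square can's cap is turned to about 1.05 rad, at its open stop by the last wrist picture, and released; the arm never went near the round can's cap, and I handed the job in at about 8.6 s.

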